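# Weigh a swing-out centrifuge bucket

## Robot

A 6-joint arm with a two-finger parallel gripper is mounted at the origin on the work surface. World frame = base frame: x ahead of the robot, y to its left, z up, the work surface at z = 0. Lengths are in m, angles in rad, forces in N, time in s.
With the tool pointing down it reaches from about 0.25 to 0.725 m from the base axis. Payload 4 kg.
Tool frame: the origin (TCP) lies midway between the tips of the shut fingers; the grasp point (between the pads) lies 19 mm behind it; z points along the fingers, x is the direction in which the jaws open and shut, and the axes are right-handed (so a half turn about z gives the same grasp; the last joint's range is limited). The gripper opens to 85 mm and grips with 20 to 120 N. Pads are 22 mm wide; open, the fingers measure 114 mm over their backs; the gripper's body (76 mm by 85 mm) begins 54 mm behind the grasp point. The pads swing forward as they close: fully open they stand 13 mm farther back than shut.
Start: joints at [1.193, 0.241, 0.005, 1.335, 0, 1.571], TCP at [0.184, 0.465, 0.2] pointing down, gripper open.
Joint ranges: [-2.72, 2.72], [-1.05, 1.87], [-1.09, 1.28], [-1.99, 2.15], [-1.42, 1.44], [-3.14, 3.14]. Speed limits (rad/s): [2.79, 2.79, 3.14, 3.14, 3.14, 3.14].

## Interface

Orientations are given as a unit quaternion [x, y, z, w].
In Python, from workcell import bot gives the robot as it stands.
- The arm moves only by the tool drive_tool, never from a script. Its argument "rows" is text: rows parted by semicolons, each of 5 numbers parted by spaces: the finger opening in mm, from 0 to 85.4, then the shift along the tool's x, y, z in mm, then the turn about the tool's z in rad. A call has 1 to 12 rows; each row shifts and turns the commanded pose from where the row before left it, along the tool's axes as they then stand; what a row does not reach is not made up. A row lasts 1/10 s, in which the tool goes at most 50 mm and 8.59 degrees, less where a joint would pass 70% of its speed; a pose out of reach is approached as far as the arm can. A call is refused whole if a number of a shift passes 50 or a number of a turn 0.15, either way. A call with a gripper value outside its range is refused whole. The fingers move at their own pace and stop on an object; the grip force is fixed at half the most. Time passes only in rows, so rows that do not move let the fingers close. It gives the time, the measured TCP pose, the force and the opening at its end, in the units of the state.
- bot.get_obs(): the state, without advancing time (a new reading comes with each control period).
- bot.camera(name): name is "scene" or "top"; returns a dict with "image" (420x560x3 uint8, red, green, blue), "vertical_fov" (degrees; the focal length in pixels is half the picture's height over the tangent of half this angle, whatever the lens; pixels are square), "cx", "cy" (the principal point, pixels), "R" (3x3) and "t" (3): a world point X has camera coordinates R X + t. Camera axes: x right, y down, z forward; pixel columns grow to the right and rows downward; lengths in m; the calibration is good to about 2 mm. A picture is of the moment at which its call begins. There is no depth.
- bot.job_done(): hands the job in, once; it reports no verdict.
The state is a dict: "clock": time; "joint_pos": joint angles; "joint_vel": joint speeds; "tau": joint torques, N m; "eef_pos": TCP position; "tool_rot": TCP orientation; "ft_force": force on the tool from outside, world axes, zero at the start; "ft_torque": the same for the moment, N m; "grip_width": finger opening in m.
Only numpy, scipy, OpenCV 4.12 (cv2) and the standard library are available. Lean on these libraries where they do the work, as an engineer would, in place of code of your own. Each camera call takes 0.05 s, during which the arm holds its last target. There are 200 camera calls.

## Task

Take the square bucket out of the centrifuge rotor standing on the bench: lift it straight up by its handle until it is clear, without letting it swing or catch in the rotor, and stand it gently upright in the middle of the balance's pan, then let go. Leave the round bucket hanging in its place.

Things in the scene. Friction and masses are not known exactly. Their poses are not given: they have to be found in the camera images.
- square_bucket_centre (a point): Bucket to move: square aluminium cup 64x64, 75 tall, 0.28-0.5 kg. Point on its axis, 60 above its flat underside; z up. Handle bar over the mouth: 12 thick (x), 64 long (y), 18 tall, its middle 50 above the point, underside 26 above the rim, an upright at each end. 10 mm trunnion pins stick out to y = +-53, 10 below the point; it hangs upright in the rotor by them, free to swing about y. (mm)
- round_bucket_centre (a point): The other bucket, to be left hanging in the rotor: same handle, pins, height and materials, but its cup is round, 68 mm in diameter. Point and axes as for the square one. Either bucket may hang at either end of the rotor.
- rotor: Two-place rotor, fixed: two aluminium side plates 240 long (along x), 10 thick, 76 apart, joined by a hub. Origin on the bench under the hub, z up. Buckets hang between the plates at x = -85 and +85, pins along y, 70 above the bench, in upward-open slots 14 wide, 14 deep. Plates' top at 79, hub's top at 83, hanging buckets' undersides at 20; a bucket raised 75 is clear. (mm)
- pan (a point): Centre of the top face of the balance's round steel pan: 130 mm in diameter, level, 68 mm above the bench, rigid. The low white balance, 210 x 180 mm, is fixed to the bench, on the other side from the rotor; its display lies towards its -x. z is up.

How it is judged:
By the outcome, as a careful person would: the job done as asked, in the order asked, and still so for the second after the job is handed in, with the robot touching nothing.
It also fails if it takes over 38 s, if anything falls off the work surface, if the arm or the gripper's body presses on something with over 40 N, if the wrist force passes 120 N, or if a joint passes its speed limit or range.

## Working session

There is one attempt and no reset: what is moved stays moved. The work goes in short steps, Python scripts to look and compute and a tool call to move; the robot and the scene stay as the last step left them, time stands still between calls to the robot, and variables do not carry over. Pictures are saved under pics/ and viewed, about 8 in all and at most 12, crops included, and the job is handed in when it is done.

Besides the shell and the picture viewer there is one more tool, called as a command line: name --argument value ..., lists and objects as JSON in quotes. drive_tool: Moves the arm, as the interface text tells. Its arguments: {"type":"object","properties":{"rows":{"type":"string"}},"required":["rows"]}

```bash
mkdir -p pics
cat > h.py <<'E'
import numpy as np, cv2, pickle
from workcell import bot
def snap(name,tag):
    c=bot.camera(name); cv2.imwrite(f'pics/{tag}.png',cv2.cvtColor(c['image'],cv2.COLOR_RGB2BGR))
    pickle.dump(c,open(f'pics/{tag}.pkl','wb')); return c
def load(tag): return pickle.load(open(f'pics/{tag}.pkl','rb'))
def ray(c,u,v):
    f=c['image'].shape[0]/2/np.tan(np.radians(c['vertical_fov'])/2)
    d=c['R'].T@np.array([(u-c['cx'])/f,(v-c['cy'])/f,1]); o=-c['R'].T@c['t']; return o,d
def onz(c,u,v,z):
    o,d=ray(c,u,v); return o+d*(z-o[2])/d[2]
def proj(c,X):
    f=c['image'].shape[0]/2/np.tan(np.radians(c['vertical_fov'])/2)
    p=c['R']@np.array(X)+c['t']; return np.array([c['cx']+f*p[0]/p[2],c['cy']+f*p[1]/p[2]])
E
python3 - <<'E'
from h import *
for n in('top','scene'):
    c=snap(n,n+'0'); print(n,c['vertical_fov'],c['cx'],c['cy'],-c['R'].T@c['t'],c['R'].round(3).tolist())
print(bot.get_obs())
E
```

```text
top 43.33909309292065 279.8226023016785 208.51017108170197 [ 0.31242417 -0.02547689  1.24435054] [[0.062, -0.998, 0.005], [-0.977, -0.061, -0.204], [0.204, 0.007, -0.979]]
scene 55.44080380672471 273.2214547619105 206.03113759167766 [ 1.12077268 -0.0958116   0.62862101] [[0.137, 0.99, -0.022], [0.668, -0.109, -0.736], [-0.731, 0.087, -0.676]]
{'clock': 0.1, 'joint_pos': array([1.19301316e+00, 2.41318942e-01, 3.82475856e-03, 1.33518935e+00,
       1.84739327e-05, 1.57081809e+00]), 'joint_vel': array([-0.00138608, -0.00104395,  0.00244178,  0.00056255, -0.00113666,
        0.00119081]), 'tau': array([ 5.88414568e-04, -3.73138225e+01,  2.53010273e+01,  1.08727132e-02,
        2.98363250e-05, -1.24373275e-05]), 'eef_pos': array([0.18418978, 0.46415266, 0.19929832]), 'tool_rot': array([ 8.27308858e-01,  5.61746530e-01, -7.85828029e-04,  5.22440620e-04]), 'ft_force': array([-0.8026423 ,  0.01628666, -0.89599072]), 'ft_torque': array([-0.05848974,  0.00041509,  0.04560671]), 'grip_width': 0.08538870696673315}
```

View pics/top0.png

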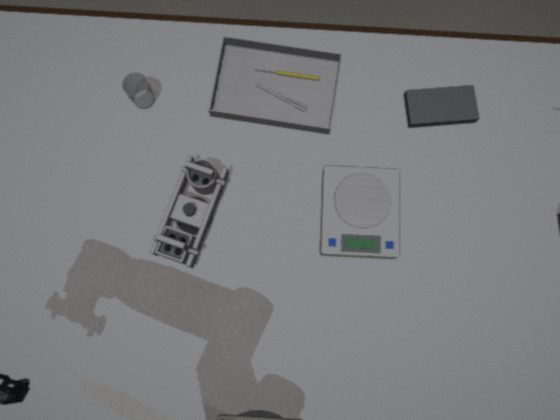

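View pics/scene0.png

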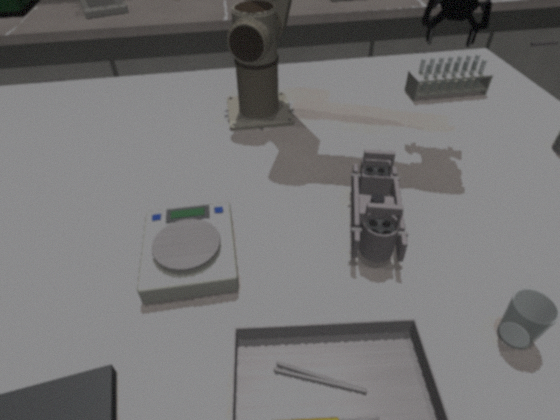

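The top view shows the rotor around (190,210). The round cup is at its far end (203,175) and what looks like the square one is at the near end (175,243). The balance pan is at (362,201), with the display below it towards the robot. I'll enlarge the rotor to confirm.

Run:
```python
import cv2,numpy as np
a=cv2.imread('pics/top0.png')[145:275,140:245]; b=cv2.imread('pics/scene0.png')[145:270,335:420]
a=cv2.resize(a,None,fx=4.5,fy=4.5,interpolation=3); b=cv2.resize(b,(int(85*3.8),int(125*3.8)),interpolation=3)
H=600; im=np.zeros((H,800,3),np.uint8); im[:a.shape[0],:a.shape[1]]=a; im[:b.shape[0],475:475+b.shape[1]]=b
cv2.imwrite('pics/crop0.png',cv2.convertScaleAbs(im,alpha=1.4))
```

```text
(no output)
```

View pics/crop0.png

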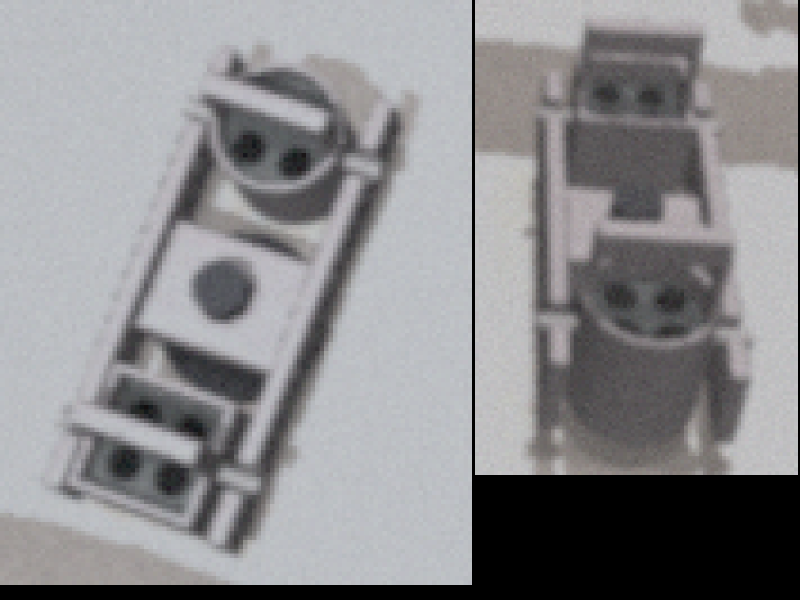

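The square cup, with four square-packed holes, hangs at the near (robot) end. Its bar runs across crop (90,415) to (200,450), and its left and right pins are at (75,418) and (240,480). Next I'll measure it with edge profiles across both bars and a pan fit.

```bash
cat > m.py <<'E'
from h import *
from scipy.ndimage import map_coordinates as mc
def barfit(g,A,B,half=7,fr=np.linspace(.2,.8,13)):
    """edges across a bright bar whose ends are about A,B: returns centre-line points"""
    A,B=np.array(A,float),np.array(B,float); d=(B-A)/np.linalg.norm(B-A); n=np.array([-d[1],d[0]])
    s=np.arange(-half,half+.01,.1); out=[]
    for t in fr:
        p=A+t*(B-A); q=p[:,None]+n[:,None]*s; v=mc(g,[q[1],q[0]],order=1)
        k=70-30+np.argmax(v[40:101]); th=(v[k]+min(v[max(0,k-40):k+1]))/2; th2=(v[k]+min(v[k:k+40]))/2
        a=k; 
        while a>0 and v[a]>th:a-=1
        b=k
        while b<len(v)-1 and v[b]>th2:b+=1
        out.append((s[a],s[b]))
    o=np.array(out); return np.array([A+t*(B-A) for t in fr]),n,o
E
python3 - <<'E'
from m import *
c=load('top0'); g=cv2.cvtColor(c['image'],cv2.COLOR_RGB2GRAY).astype(float); g=cv2.GaussianBlur(g,(0,0),.6)
P=lambda x,y:(x/4.5+140-.4,y/4.5+145-.4)
for nm,A,B in(('sq',P(92,415),P(200,450)),('rd',P(208,92),P(325,120))):
    p,n,o=barfit(g,A,B); m=np.median(o,0); print(nm,o.round(1).tolist())
    # ends along bar
    for z in(.139,): 
        print(' mid',onz(c,*(np.mean([A,B],0)+n*m.mean()),z), 'dir',np.degrees(np.arctan2(*(onz(c,*B,z)-onz(c,*A,z))[1::-1])))
        print(' width mm',1e3*np.linalg.norm(onz(c,*(np.mean([A,B],0)+n*m[0]),z)-onz(c,*(np.mean([A,B],0)+n*m[1]),z)),'len',1e3*np.linalg.norm(onz(c,*B,z)-onz(c,*A,z)))
# pins z=.07 top .075 ; hub knob
for q in((75,418),(240,480),(205,97),(362,163)): print('pin',q,onz(c,*P(*q),.073))
print('hub',onz(c,*P(222,290),.083))
# pan
im=c['image']; r=g[165:240,325:400]
e=cv2.Canny(np.uint8(r),15,40); 
h=cv2.HoughCircles(cv2.resize(np.uint8(r),None,fx=4,fy=4,interpolation=3),cv2.HOUGH_GRADIENT,1,50,param1=60,param2=15,minRadius=95,maxRadius=130); print(h)
for x in (h[0][:2] if h is not None else []): print('pan',onz(c,x[0]/4-.4+325,x[1]/4-.4+165,.068))
E
```

```text
sq [[-2.1, 3.1], [-2.1, 2.9], [-2.2, 3.0], [-2.2, 3.3], [-1.9, 3.6], [-2.1, 3.4], [-1.8, 3.6], [-1.9, 3.4], [-2.0, 3.2], [-1.7, 3.3], [-1.8, 3.4], [-2.0, 3.3], [-1.8, 3.6]]
 mid [0.45755835 0.20550208 0.139     ] dir -104.32279185116698
 width mm 11.123048365747778 len 53.79330708590853
rd [[-3.9, 1.1], [-3.6, 1.0], [-3.5, 1.2], [-3.6, 1.3], [-3.4, 1.5], [-3.3, 1.5], [-3.0, 1.7], [-3.0, 1.9], [-2.9, 1.9], [-2.8, 2.1], [-2.8, 2.2], [-2.5, 2.4], [-2.5, 2.5]]
 mid [0.62195436 0.1634623  0.139     ] dir -100.24483180952744
 width mm 10.49987456907155 len 58.46120330194307
pin (75, 418) [0.47267478 0.25490255 0.073     ]
pin (240, 480) [0.44695567 0.1702292  0.073     ]
pin (205, 97) [0.64168604 0.20673597 0.073     ]
pin (362, 163) [0.61201798 0.12375968 0.073     ]
hub [0.53995396 0.18652865 0.083     ]
None
```

Run:
```python
from m import *
c=load('top0'); g=cv2.cvtColor(c['image'],cv2.COLOR_RGB2GRAY).astype(float); gb=cv2.GaussianBlur(g,(0,0),.6)
P=lambda x,y:np.array((x/4.5+140-.4,y/4.5+145-.4))
for a,b in((( 55,485),(225,60)),((230,545),(395,105))):
    A,B=onz(c,*P(*a),.079),onz(c,*P(*b),.079); d=B-A; print('plate',np.degrees(np.arctan2(d[1],d[0])),np.linalg.norm(d),(A+B)/2)
for nm,A,B in(('sq',P(92,415),P(200,450)),('rd',P(208,92),P(325,120))):
    p,n,o=barfit(gb,A,B); mid=p+n*o.mean(1)[:,None]
    vx,vy,x0,y0=cv2.fitLine(mid.astype(np.float32),cv2.DIST_HUBER,0,.01,.01).ravel(); d=np.array([vx,vy])*np.sign(vx); m=np.array([x0,y0])
    s=np.arange(-22,22.1,1); v=mc(gb,[m[1]+d[1]*s,m[0]+d[0]*s],order=1)
    w0,w1=onz(c,*(m-d*13),.139),onz(c,*(m+d*13),.139); e=w1-w0
    print(nm,'dir',np.degrees(np.arctan2(e[1],e[0])),'pt',onz(c,*m,.139)); print([(int(a),int(b)) for a,b in zip(s,v)])
for tag,(x0,x1,y0,y1) in(('top0',(324,399,167,232)),('scene0',(146,230,215,275))):
    k=load(tag); q=cv2.GaussianBlur(cv2.cvtColor(k['image'],cv2.COLOR_RGB2GRAY),(0,0),1)[y0:y1,x0:x1]
    t,b=cv2.threshold(q,0,255,cv2.THRESH_BINARY_INV+cv2.THRESH_OTSU); b=cv2.morphologyEx(b,cv2.MORPH_OPEN,np.ones((5,5)))
    cs=sorted(cv2.findContours(b,0,1)[0],key=cv2.contourArea)[-2:]
    for z in cs: 
        if len(z)>5:
            h=cv2.convexHull(z); el=cv2.fitEllipse(h); print(tag,t,cv2.contourArea(z),el,onz(k,el[0][0]+x0,el[0][1]+y0,.068))
    cv2.imwrite(f'pics/pan_{tag}.png',np.hstack([cv2.resize(q,None,fx=4,fy=4),cv2.resize(b,None,fx=4,fy=4)]))
```

```text
plate -15.685603436180328 0.23059738639039065 [0.54916251 0.22846562 0.079     ]
plate -15.285036174632097 0.23607333014922682 [0.52802133 0.13995467 0.079     ]
sq dir -105.78659224052363 pt [0.45712328 0.20422144 0.139     ]
[(-22, 136), (-21, 133), (-20, 126), (-19, 120), (-18, 120), (-17, 125), (-16, 130), (-15, 132), (-14, 133), (-13, 133), (-12, 133), (-11, 133), (-10, 134), (-9, 133), (-8, 133), (-7, 132), (-6, 132), (-5, 132), (-4, 133), (-3, 134), (-2, 135), (-1, 134), (0, 134), (1, 134), (2, 134), (3, 133), (4, 134), (5, 134), (6, 134), (7, 134), (8, 135), (9, 134), (10, 128), (11, 107), (12, 77), (13, 54), (14, 46), (15, 47), (16, 47), (17, 53), (18, 63), (19, 70), (20, 76), (21, 84), (22, 88)]
rd dir -105.39029713922449 pt [0.62137559 0.1608882  0.139     ]
[(-22, 136), (-21, 136), (-20, 136), (-19, 135), (-18, 134), (-17, 132), (-16, 130), (-15, 131), (-14, 131), (-13, 131), (-12, 131), (-11, 131), (-10, 132), (-9, 133), (-8, 132), (-7, 131), (-6, 131), (-5, 131), (-4, 132), (-3, 132), (-2, 132), (-1, 132), (0, 132), (1, 133), (2, 134), (3, 133), (4, 131), (5, 132), (6, 132), (7, 132), (8, 132), (9, 134), (10, 134), (11, 125), (12, 106), (13, 80), (14, 63), (15, 63), (16, 67), (17, 66), (18, 66), (19, 77), (20, 94), (21, 110), (22, 122)]
top0 132.0 62.0 ((39.955230712890625, 59.003108978271484), (6.524362087249756, 17.741060256958008), 89.7001724243164) [ 0.52867571 -0.2088845   0.068     ]
top0 132.0 2246.5 ((37.46000671386719, 32.98915481567383), (56.314788818359375, 59.862064361572266), 111.46510314941406) [ 0.58857331 -0.20143658  0.068     ]
scene0 105.0 188.0 ((38.356632232666016, 1.8935368061065674), (9.760478973388672, 48.752891540527344), 85.60829162597656) [ 0.51777892 -0.206586    0.068     ]
scene0 105.0 347.0 ((41.05377197265625, 47.7494010925293), (23.666271209716797, 55.113468170166016), 80.48491668701172) [ 0.63954591 -0.1986932   0.068     ]
```

Run:
```python
from h import *
a=np.radians(-15.6); ex=np.array([np.cos(a),np.sin(a),0]); ey=np.array([-ex[1],ex[0],0]); C=np.array([.4591,.2113,.139])
t=np.linspace(0,2*np.pi,60)
pan=[np.array([.5886+.065*np.cos(x),-.2014+.065*np.sin(x),.068]) for x in t]
bar=[C+sx*.006*ex+sy*.032*ey for sx,sy in((-1,-1),(1,-1),(1,1),(-1,1))]
out=[]
for tag,boxes in(('top0',((150,225),(335,172))),('scene0',((347,138),(145,205)))):
    c=load(tag); 
    for (x0,y0),w,s,pts in zip(boxes,((60,45),(100,75)) ,(6.5,3.9),(bar,pan)):
        im=cv2.cvtColor(c['image'],cv2.COLOR_RGB2BGR)[y0:y0+w[1],x0:x0+w[0]]; im=cv2.resize(im,(390,292),interpolation=3)
        q=np.array([(proj(c,p)-[x0,y0]+.5)*s for p in pts]); cv2.polylines(im,[np.int32(q)],True,(0,0,255),1); out.append(cv2.convertScaleAbs(im,alpha=1.4))
cv2.imwrite('pics/chk1.png',np.vstack([np.hstack(out[:2]),np.hstack(out[2:])]))
```

```text
(no output)
```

View pics/chk1.png

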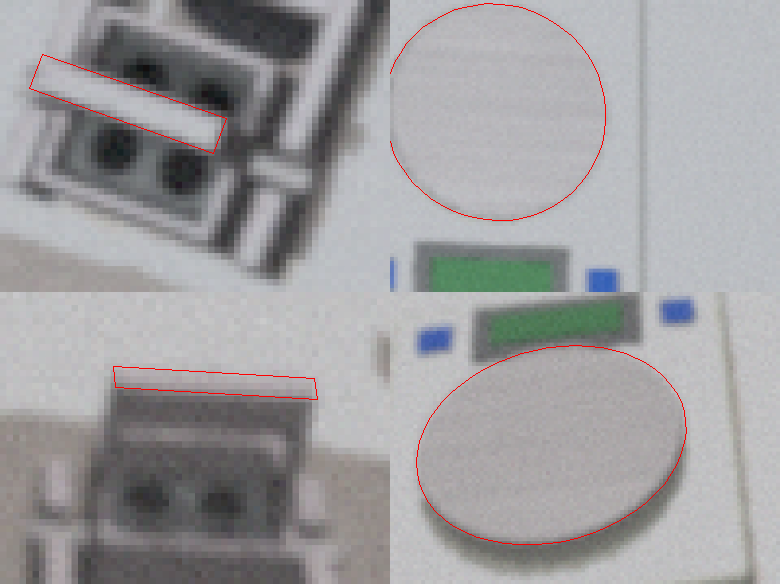

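Both overlays sit on the bar and the pan: bar top centre is (0.459, 0.211), yaw −15.6°, and pan centre is (0.589, −0.201). I'll turn the tool first.

drive_tool --rows "85 0 0 0 0.1465;85 0 0 0 0.1465;85 0 0 0 0.1465;85 0 0 0 0.1465;85 0 0 0 0.1465;85 0 0 0 0.1465;85 0 0 0 0.1465;85 0 0 0 0.1465;85 0 0 0 0.1465;85 0 0 0 0.1465;85 0 0 0 0"

```text
clock: 1.2
eef_pos: [0.1843, 0.4644, 0.1996]
tool_rot: [0.991, -0.135, -0.0, 0.001]
ft_force: [-0.5, -0.4, 0.0]
grip_width: 0.085
```

```bash
cat > go.py <<'E'
import sys; from h import *
from scipy.spatial.transform import Rotation as R
o=bot.get_obs(); r=R.from_quat(o['tool_rot']); T=np.array(eval(sys.argv[1]))
print('clock',o['clock'],'pos',o['eef_pos'].round(4),'shift mm in tool',(1e3*r.inv().apply(T-o['eef_pos'])).round(1))
X=r.as_matrix(); print('yaw',np.degrees(np.arctan2(X[1,0],X[0,0])).round(2),'zaxis',X[:,2].round(4),'F',o['ft_force'].round(2),'tq',o['ft_torque'].round(2),'w',o['grip_width'],'q6',o['joint_pos'][5])
E
python3 go.py '[.459,.211,.2]'
```

```text
clock 1.2 pos [0.1843 0.4644 0.1996] shift mm in tool [ 3.326e+02  1.704e+02 -2.000e-01]
yaw -15.57 zaxis [-4.0e-04 -1.1e-03 -1.0e+00] F [-0.49 -0.43  0.04] tq [0.01 0.01 0.03] w 0.08496128318039252 q6 3.035509581452507
```

drive_tool --rows "85 15 8 0 0;85 33 17 0 0;85 33 17 0 0;85 33 17 0 0;85 33 17 0 0;85 33 17 0 0;85 33 17 0 0;85 33 17 0 0;85 33 17 0 0;85 33 17 0 0;85 20 10 0 0;85 0 0 0 0"

```text
clock: 2.4
eef_pos: [0.46, 0.2088, 0.1996]
tool_rot: [0.991, -0.136, -0.0, 0.0]
ft_force: [-0.1, 0.5, 0.6]
grip_width: 0.0852
```

```bash
python3 go.py '[.459,.211,.111]'
```

```text
clock 2.4 pos [0.46   0.2088 0.1996] shift mm in tool [-1.5 -1.9 88.6]
yaw -15.66 zaxis [-1.e-04 -7.e-04 -1.e+00] F [-0.11  0.47  0.55] tq [ 0.01  0.04 -0.04] w 0.08515145738099932 q6 2.270621876726043
```

drive_tool --rows "85 -1.5 -2 20 0;85 0 0 25 0;85 0 0 25 0;85 0 0 12 0;85 0 0 6 0;85 0 0 0 0;85 0 0 0 0"

```text
clock: 3.1
eef_pos: [0.458, 0.2137, 0.1131]
tool_rot: [0.991, -0.135, 0.001, -0.001]
ft_force: [-0.1, 0.1, 0.1]
grip_width: 0.0852
```

```bash
python3 go.py '[.459,.211,.111]'
python3 - <<'E'
from h import *
a=snap('scene','scene1'); b=snap('top','top1')
f=lambda c,x,y,w,h:cv2.resize(cv2.cvtColor(c['image'],cv2.COLOR_RGB2BGR)[y:y+h,x:x+w],(400,480),interpolation=3)
cv2.imwrite('pics/chk2.png',cv2.convertScaleAbs(np.hstack([f(a,330,110,100,120),f(b,120,165,100,120)]),alpha=1.4))
E
```

```text
clock 3.1 pos [0.458  0.2137 0.1131] shift mm in tool [1.7 2.4 2.1]
yaw -15.54 zaxis [ 1.6e-03  8.0e-04 -1.0e+00] F [-0.11  0.12  0.13] tq [-0.03  0.02 -0.02] w 0.0852016823281871 q6 2.27857509174224
```

View pics/chk2.png

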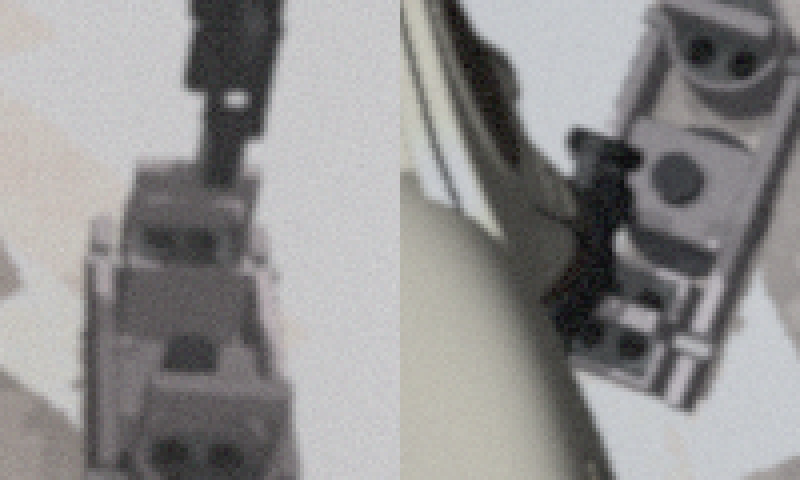

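Left crop (scene view): the +x finger tip is at (215,180), in front of the bar, which spans 135–258. Right crop (top view): the jaws straddle the bar, with its right end free at (660,315). I'll check the finger tip against the measured pose numerically.

```bash
for i in 1 2 3; do python3 go.py '[.459,.211,.111]'; python3 -c "
from h import *
bot.camera('top')"; done
python3 - <<'E'
from h import *
a=load('scene1'); print('tip y at z .126',onz(a,330+215/4-.4,110+183/4-.4,.126))
p=np.array([.458,.2137,.126]); th=np.radians(-15.6); ex=np.array([np.cos(th),np.sin(th),0])
print('expected tip',p+.0425*ex,p+.057*ex)
E
```

```text
clock 3.2 pos [0.4582 0.2137 0.1133] shift mm in tool [1.5 2.4 2.3]
yaw -15.56 zaxis [ 0.0021  0.001  -1.    ] F [ 0.33  0.04 -0.2 ] tq [0.01 0.04 0.01] w 0.08504245595467459 q6 2.278757500194156
clock 3.25 pos [0.4582 0.2136 0.1132] shift mm in tool [1.5 2.3 2.2]
yaw -15.57 zaxis [ 0.002  0.001 -1.   ] F [-0.26  0.88  0.25] tq [-0.07 -0.04  0.01] w 0.0851928446346028 q6 2.2787345973402497
clock 3.3 pos [0.4581 0.2135 0.1131] shift mm in tool [1.6 2.2 2.1]
yaw -15.58 zaxis [ 1.8e-03  8.0e-04 -1.0e+00] F [-0.33  0.19  0.99] tq [ 0.   -0.01 -0.03] w 0.08451427896022325 q6 2.278779800498383
tip y at z .126 [0.45658332 0.22264963 0.126     ]
expected tip [0.49893441 0.20227091 0.126     ] [0.51290027 0.19837157 0.126     ]
```

Run:
```python
from h import *
a=load('scene1');b=load('top1'); p=np.array([.458,.2137,.126]); th=np.radians(-15.6); ex=np.array([np.cos(th),np.sin(th),0]);ey=np.array([-ex[1],ex[0],0])
for s in(-.057,-.0425,0,.0425,.057):
  for z in(.115,.126): 
    q=p+s*ex; q[2]=z; print(s,z,'scene crop',((proj(a,q)-[330,110]+.4)*4).round(),'top crop',((proj(b,q)-[120,165]+.4)*4+[400,0]).round())
B=np.array([.4591,.2113,.139])
for s in(-.032,0,.032): print('bar',((proj(a,B+s*ey)-[330,110]+.4)*4).round(),((proj(b,B+s*ey)-[120,165]+.4)*4+[400,0]).round())
```

```text
-0.057 0.115 scene crop [191. 143.] top crop [563. 412.]
-0.057 0.126 scene crop [194. 127.] top crop [559. 410.]
-0.0425 0.115 scene crop [192. 158.] top crop [573. 386.]
-0.0425 0.126 scene crop [195. 141.] top crop [569. 384.]
0 0.115 scene crop [196. 203.] top crop [603. 312.]
0 0.126 scene crop [200. 186.] top crop [598. 309.]
0.0425 0.115 scene crop [201. 251.] top crop [631. 238.]
0.0425 0.126 scene crop [205. 234.] top crop [628. 234.]
0.057 0.115 scene crop [203. 269.] top crop [641. 213.]
0.057 0.126 scene crop [206. 252.] top crop [638. 209.]
bar [138. 164.] [655. 323.]
bar [200. 168.] [598. 303.]
bar [262. 171.] [542. 284.]
```

Run:
```python
from h import *
a=load('scene1');b=load('top1')
f=lambda c,x,y,w,h:cv2.resize(cv2.cvtColor(c['image'],cv2.COLOR_RGB2BGR)[y:y+h,x:x+w],(400,600),interpolation=3)
im=np.hstack([f(a,340,85,70,105),f(b,130,180,70,105)]); im=np.uint8(255*np.clip(im/170.,0,1)**.6)
cv2.imwrite('pics/chk3.png',im)
```

```text
(no output)
```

View pics/chk3.png

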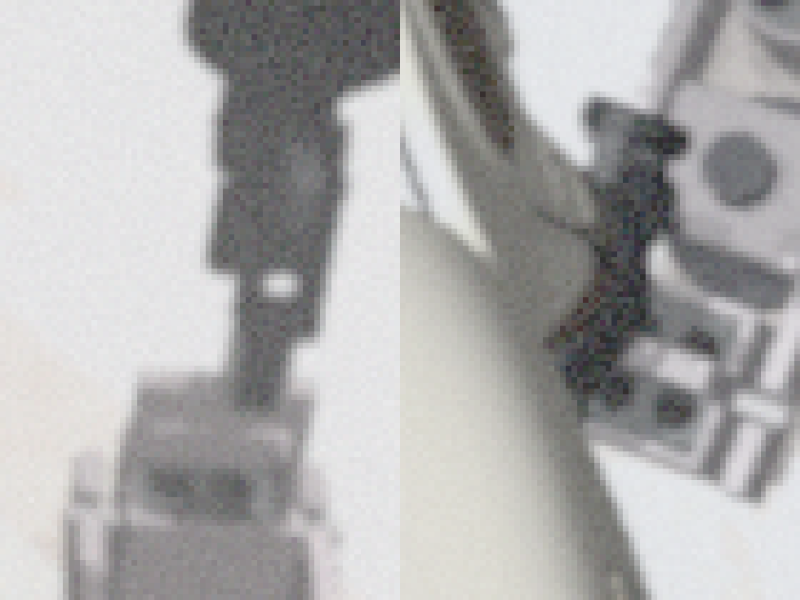

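The tip's position along the bar agrees, but the dark finger appears to end about 33 mm higher than the pose says. I'll compare before and after crops to see whether a light-grey pad is hiding against the bucket.

Run:
```python
from h import *
a=load('scene0');b=load('scene1')
f=lambda c:cv2.resize(cv2.GaussianBlur(cv2.cvtColor(c['image'],cv2.COLOR_RGB2BGR),(0,0),.7)[140:200,355:405],(400,480),interpolation=3)
A,B=f(a),f(b)
n=lambda im:np.uint8(255*np.clip((im.astype(float)-30)/(130),0,1)**.8)
cv2.imwrite('pics/chk4.png',np.hstack([n(A),n(B)]))
```

```text
(no output)
```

View pics/chk4.png

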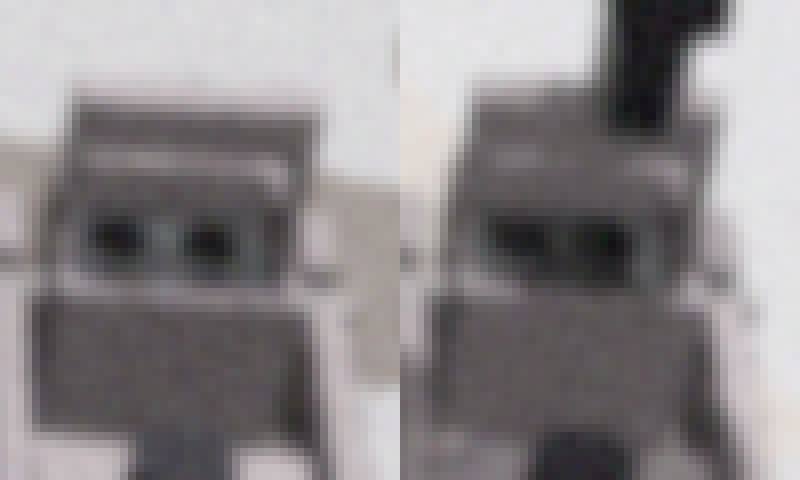

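The dark tip ends at the bar's front face with no pad below it. The start picture has the fingers in clear view, at about (430–490, 42), so I'll test the tool length there.

Run:
```python
from h import *
a=load('scene0'); p=np.array([.1842,.4642,0]); ex=np.array([.369,.929,0])
for z in(.213,.223,.233,.246):
  print(z,[proj(a,p+s*ex+[0,0,z]).round(1).tolist() for s in(-.057,-.0425,.0425,.057)])
im=cv2.cvtColor(a['image'],cv2.COLOR_RGB2BGR)[0:70,410:510]; im=cv2.resize(im,None,fx=7,fy=7,interpolation=3)
for z,col in((.213,(0,0,255)),(.246,(0,255,0))):
  for s in(-.0425,.0425):
    q=(proj(a,p+s*ex+[0,0,z])-[410,0]+.5)*7; cv2.circle(im,tuple(int(v) for v in q),4,col,-1)
cv2.imwrite('pics/chk5.png',cv2.convertScaleAbs(im,alpha=1.5))
```

```text
0.213 [[421.2, 54.5], [427.1, 54.9], [462.3, 57.4], [468.5, 57.9]]
0.223 [[422.1, 50.6], [428.1, 51.0], [463.5, 53.5], [469.7, 53.9]]
0.233 [[423.0, 46.7], [429.0, 47.1], [464.7, 49.5], [471.0, 49.9]]
0.246 [[424.2, 41.5], [430.3, 41.9], [466.3, 44.2], [472.6, 44.6]]
```

View pics/chk5.png

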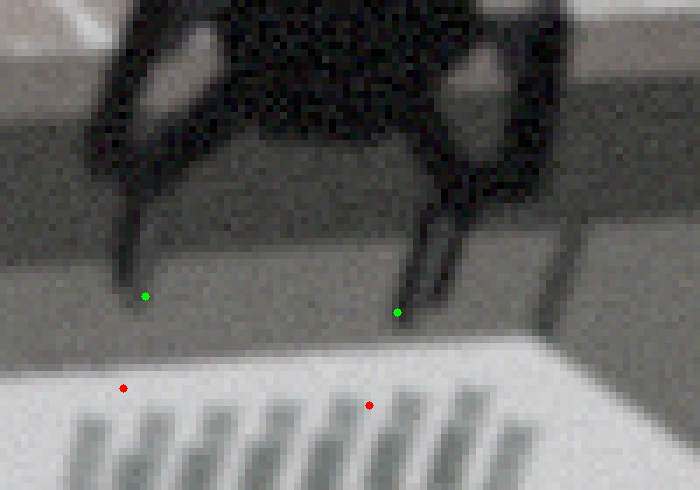

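In the clear view too, the open tips (130,300) and (400,320) match a tip about 33 mm higher than stated. Closing the fingers here is a harmless test: they stop at 12 mm if they're on the bar, or shut fully above it. I'll centre first, then close.

drive_tool --rows "85 1.5 2.2 0 0;85 0 0 0 0;40 0 0 0 0;40 0 0 0 0;40 0 0 0 0;18 0 0 0 0;18 0 0 0 0;18 0 0 0 0"

```text
clock: 4.15
eef_pos: [0.4582, 0.2106, 0.1121]
tool_rot: [0.991, -0.136, -0.0, 0.0]
ft_force: [0.3, 0.2, 0.4]
grip_width: 0.0184
```

drive_tool --rows "0 0 0 0 0;0 0 0 0 0;0 0 0 0 0"

```text
clock: 4.45
eef_pos: [0.4583, 0.2107, 0.1121]
tool_rot: [0.991, -0.136, 0.0, -0.0]
ft_force: [0.9, -0.3, -0.6]
grip_width: -0.0002
```

```bash
python3 go.py '[.459,.211,.111]'
```

```text
clock 4.45 pos [0.4583 0.2107 0.1121] shift mm in tool [ 0.6 -0.5  1.1]
yaw -15.59 zaxis [ 1.e-04  0.e+00 -1.e+00] F [ 0.86 -0.35 -0.57] tq [-0.02  0.01 -0.07] w -0.00018684615844656043 q6 2.2736888020428663
```

The fingers shut fully to 0, so the real tips are above the bar and the tool is about 33 mm shorter than reported. I'll triangulate the shut tip for the true offset.

Run:
```python
from h import *
a=snap('scene','scene2'); b=snap('top','top2')
f=lambda c,x,y:cv2.resize(cv2.cvtColor(c['image'],cv2.COLOR_RGB2BGR)[y:y+75,x:x+50],(400,600),interpolation=3)
im=np.hstack([f(a,355,120),f(b,145,200)]); im=np.uint8(255*np.clip((im-20.)/150.,0,1)**.7)
B=np.array([.4591,.2113,.139])
for c,o,k in((a,[355,120],0),(b,[145,200],400)):
  for d in(0,.01,.02): 
    q=(proj(c,B+[0,0,d])-o+.5)*8+[k,0]; cv2.circle(im,tuple(int(v) for v in q),3,(0,0,255) if d==0 else (0,255,0),-1)
    print(d,q)
cv2.imwrite('pics/chk6.png',im)
```

```text
0 [200.50413134 255.92327573]
0.01 [206.56273579 224.19739139]
0.02 [212.72030003 191.95330406]
0 [597.42069144 327.48264105]
0.01 [589.77432215 321.94728639]
0.02 [581.99112114 316.3128766 ]
```

View pics/chk6.png

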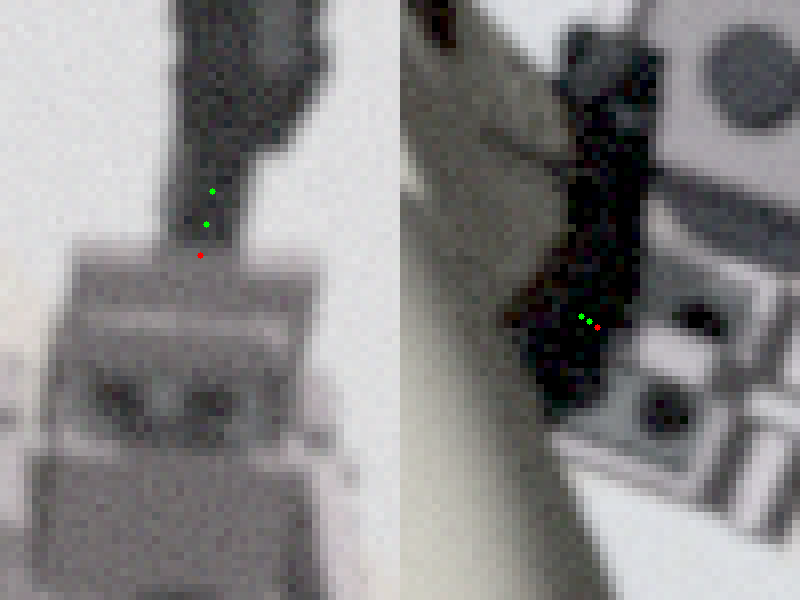

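In the scene crop the shut tip ends at (205,242), just above the bar's top centre at (200,256), and it's centred along the bar. Depth along x is still coupled with height, so I'll check with the start-pose top picture, where the fingers show from the side.

Run:
```python
from h import *
c=load('top0'); a=load('scene0'); p=np.array([.1842,.4642,0]); ex=np.array([.369,.929,0])
im=np.uint8(255*np.clip((cv2.resize(cv2.cvtColor(c['image'],cv2.COLOR_RGB2BGR)[350:420,0:60],None,fx=8,fy=8,interpolation=3)-5.)/150,0,1)**.6)
for z,col in((.213,(0,0,255)),(.233,(255,0,0)),(.246,(0,200,0))):
  for s in(-.0425,.0425):
    q=proj(c,p+s*ex+[0,0,z]); print(z,s,q); cv2.circle(im,tuple(int(v) for v in (q-[0,350]+.5)*8),3,col,-1)
cv2.imwrite('pics/chk7.png',im)
```

```text
0.213 -0.0425 [ 30.7086697  382.07185622]
0.213 0.0425 [ -8.55604993 361.91706194]
0.233 -0.0425 [ 25.7077182  383.36376096]
0.233 0.0425 [-14.31281998 362.79331895]
0.246 -0.0425 [ 22.34671679 384.23201446]
0.246 0.0425 [-18.18086256 363.3820865 ]
```

View pics/chk7.png

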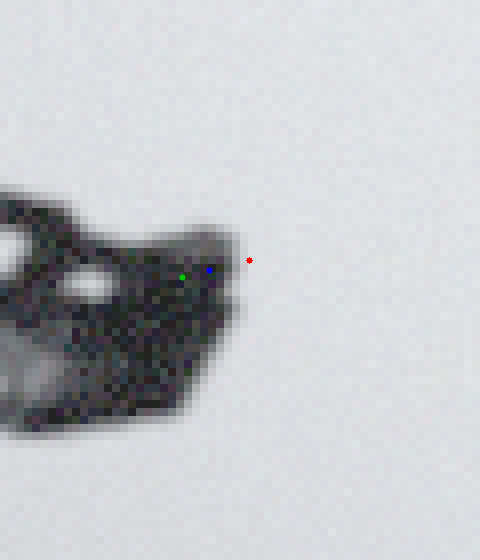

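The finger end matches a tip about 30–35 mm higher than reported, with lateral position consistent to about 3 mm. So the offset is along the tool z. I'll reopen and descend 34 mm, so the shut tips will be at about 0.111.

drive_tool --rows "85 0 0 0 0;85 0 0 0 0;85 0 0 0 0;85 0 0 0 0;85 0 0 0 0;85 0 0 0 0;85 0.5 -0.5 10 0;85 0 0 10 0;85 0 0 8 0;85 0 0 6 0;85 0 0 0 0;85 0 0 0 0"

```text
clock: 5.75
eef_pos: [0.4587, 0.2109, 0.0779]
tool_rot: [0.991, -0.136, -0.0, 0.0]
ft_force: [-0.3, -0.5, 0.2]
grip_width: 0.0851
```

drive_tool --rows "50 0 0 0 0;35 0 0 0 0;30 0 0 0 0;25 0 0 0 0;22 0 0 0 0;20 0 0 0 0;20 0 0 0 0"

```text
clock: 6.45
eef_pos: [0.4588, 0.211, 0.0781]
tool_rot: [0.991, -0.136, 0.0, 0.0]
ft_force: [0.2, -0.0, -0.7]
grip_width: 0.02
```

```bash
python3 go.py '[.459,.211,.077]'
python3 - <<'E'
from h import *
a=snap('scene','scene3'); b=snap('top','top3')
f=lambda c,x,y:cv2.resize(cv2.cvtColor(c['image'],cv2.COLOR_RGB2BGR)[y:y+75,x:x+50],(400,600),interpolation=3)
im=np.hstack([f(a,355,120),f(b,145,200)]); im=np.uint8(255*np.clip((im-20.)/150.,0,1)**.7)
cv2.imwrite('pics/chk8.png',im)
E
```

```text
clock 6.45 pos [0.4588 0.211  0.0781] shift mm in tool [ 0.1 -0.1  1.1]
yaw -15.59 zaxis [-0. -0. -1.] F [ 0.15 -0.02 -0.7 ] tq [ 0.   -0.06  0.02] w 0.02002139324224914 q6 2.2738064242184564
```

View pics/chk8.png

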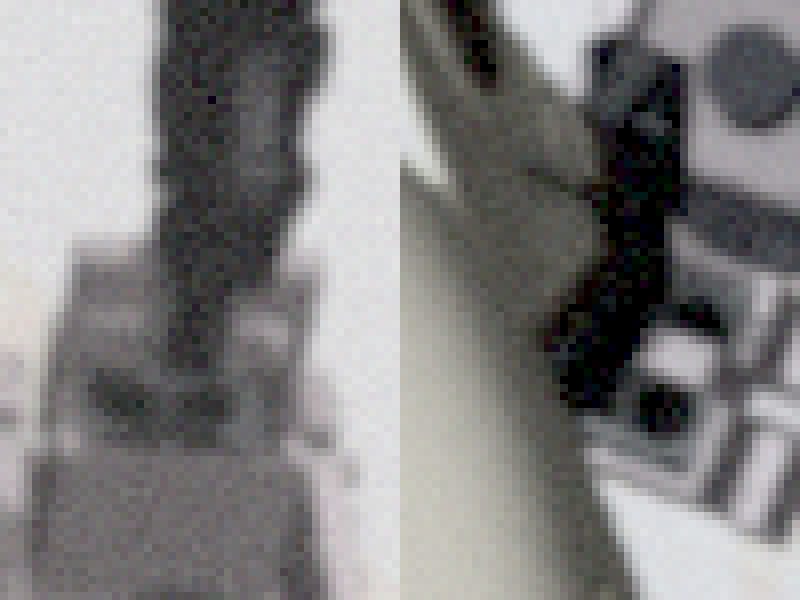

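The +x finger now reaches below the bar: its tip is at (195,370) and the bar's top edge is unchanged at about y=250. I'll lower 3 mm more and close.

drive_tool --rows "20 0 0 3 0;18 0 0 0 0;16 0 0 0 0;14 0 0 0 0;12 0 0 0 0;10 0 0 0 0;5 0 0 0 0;0 0 0 0 0;0 0 0 0 0"

```text
clock: 7.45
eef_pos: [0.4584, 0.2111, 0.0752]
tool_rot: [0.991, -0.135, -0.0, -0.0]
ft_force: [-4.1, 0.5, 3.4]
grip_width: 0.0117
```

```bash
python3 go.py '[.459,.211,.175]'
python3 - <<'E'
from m import *
snap('scene','scene4'); snap('top','top4')
# bar shift in scene (patch of bar/cup left of finger) and in top (bar's free right end), by phase correlation against the pre-close pictures
for t0,t1,(x0,y0,w,h) in(('scene3','scene4',(360,146,14,26)),('scene3','scene4',(384,148,12,16)),('top3','top4',(174,238,16,13)),('top3','top4',(176,250,14,12))):
    g=lambda t:cv2.resize(cv2.GaussianBlur(cv2.cvtColor(load(t)['image'],cv2.COLOR_RGB2GRAY),(0,0),.7),None,fx=8,fy=8,interpolation=3)
    A,B=g(t0),g(t1); T=A[y0*8:(y0+h)*8,x0*8:(x0+w)*8]; m=24
    S=B[y0*8-m:(y0+h)*8+m,x0*8-m:(x0+w)*8+m]; r=cv2.matchTemplate(S,T,cv2.TM_CCOEFF_NORMED); _,v,_,l=cv2.minMaxLoc(r); print(t1,(l[0]-m)/8,(l[1]-m)/8,'score',round(v,3))
E
```

```text
clock 7.45 pos [0.4584 0.2111 0.0752] shift mm in tool [  0.6  -0.1 -99.8]
yaw -15.57 zaxis [-8.e-04  3.e-04 -1.e+00] F [-4.1   0.55  3.37] tq [0.26 0.85 0.01] w 0.011713620907542851 q6 2.2737411962298437
scene4 0.0 0.0 score 0.997
scene4 0.0 0.0 score 0.995
top4 0.0 0.0 score 0.966
top4 0.0 0.0 score 0.995
```

It holds the bar at 11.7 mm and the bar didn't visibly move. There's a −4 N side load, so I'll ease that before lifting.

drive_tool --rows "0 -0.7 0 0 0;0 0 0 0 0;0 0 0 0 0"

```text
clock: 7.85
eef_pos: [0.4583, 0.2112, 0.0752]
tool_rot: [0.991, -0.136, 0.0, -0.0]
ft_force: [-2.1, 1.5, 2.7]
grip_width: 0.0108
```

drive_tool --rows "0 0 0 -1 0;0 0 0 -1 0;0 0 0 0 0"

```text
clock: 8.15
eef_pos: [0.4583, 0.2108, 0.0766]
tool_rot: [0.991, -0.136, -0.0, 0.0]
ft_force: [0.1, -0.3, -3.8]
grip_width: 0.0111
```

```bash
python3 go.py '[.459,.211,.175]'
```

```text
clock 8.15 pos [0.4583 0.2108 0.0766] shift mm in tool [  0.6  -0.3 -98.4]
yaw -15.6 zaxis [-2.e-04 -8.e-04 -1.e+00] F [ 0.14 -0.33 -3.8 ] tq [ 0.02 -0.06 -0.02] w 0.011078772070339905 q6 2.274636527637541
```

Weight is on at 3.8 N (about 0.39 kg) with no side force. I'll lift straight up, gently.

drive_tool --rows "0 0 0 -3 0;0 0 0 -6 0;0 0 0 -9 0;0 0 0 -10 0;0 0 0 -10 0;0 0 0 -10 0;0 0 0 -10 0;0 0 0 -10 0;0 0 0 -10 0;0 0 0 -10 0;0 0 0 -8 0;0 0 0 -4 0"

```text
clock: 9.35
eef_pos: [0.4586, 0.2114, 0.1782]
tool_rot: [0.991, -0.136, 0.001, -0.0]
ft_force: [0.6, 0.4, -4.0]
grip_width: 0.0113
```

```bash
python3 go.py '[.5886,-.2014,.180]'
python3 - <<'E'
from h import *
snap('scene','scene5')
E
```

```text
clock 9.35 pos [0.4586 0.2114 0.1782] shift mm in tool [236.1 362.7  -1.9]
yaw -15.59 zaxis [ 1.2e-03  5.0e-04 -1.0e+00] F [ 0.57  0.43 -3.96] tq [ 0.04 -0.01 -0.01] w 0.011347298344366624 q6 2.2747238691895735
```

drive_tool --rows "0 3.3 5 0 0;0 7.6 11.7 0 0;0 13.1 20.1 0 0;0 17.5 26.8 0 0;0 19.1 29.4 0 0;0 19.1 29.4 0 0;0 19.1 29.4 0 0;0 19.1 29.4 0 0"

```text
clock: 10.2
eef_pos: [0.5228, 0.0023, 0.1765]
tool_rot: [0.991, -0.136, -0.001, 0.0]
ft_force: [0.7, 0.5, -4.1]
grip_width: 0.0114
```

drive_tool --rows "0 19.1 29.4 0 0;0 19.1 29.4 0 0;0 19.1 29.4 0 0;0 19.1 29.4 0 0;0 17.5 26.8 0 0;0 13.1 20.1 0 0;0 7.6 11.7 0 0;0 3.3 5 0 0;0 0 0 0 0;0 0 0 0 0"

```text
clock: 11.2
eef_pos: [0.5875, -0.2003, 0.1769]
tool_rot: [0.991, -0.135, -0.0, -0.0]
ft_force: [0.9, -0.6, -3.8]
grip_width: 0.0111
```

```bash
python3 go.py '[.5886,-.2014,.125]'
python3 - <<'E'
from h import *
snap('scene','scene6'); snap('top','top6')
E
```

```text
clock 11.2 pos [ 0.5875 -0.2003  0.1769] shift mm in tool [ 1.4  0.8 51.9]
yaw -15.54 zaxis [-9.e-04  9.e-04 -1.e+00] F [ 0.9  -0.61 -3.84] tq [ 0.    0.01 -0.01] w 0.011132248446100336 q6 1.5131183157673103
```

drive_tool --rows "0 1 0.8 6 0;0 0 0 10 0;0 0 0 12 0;0 0 0 10 0;0 0 0 6 0;0 0 0 3 0;0 0 0 0 0;0 0 0 0 0"

```text
clock: 12.1
eef_pos: [0.589, -0.2024, 0.1304]
tool_rot: [0.991, -0.136, 0.0, 0.0]
ft_force: [0.2, -0.4, -4.0]
grip_width: 0.0114
```

drive_tool --rows "0 0 0 1 0;0 0 0 1 0;0 0 0 1 0;0 0 0 0 0"

```text
clock: 12.5
eef_pos: [0.5886, -0.2023, 0.1271]
tool_rot: [0.991, -0.136, -0.0, -0.0]
ft_force: [-0.1, -0.1, -4.1]
grip_width: 0.0115
```

drive_tool --rows "0 0 0 1 0;0 0 0 1 0;0 0 0 0 0;0 0 0 0 0"

```text
clock: 12.9
eef_pos: [0.5887, -0.2023, 0.125]
tool_rot: [0.991, -0.136, -0.0, -0.0]
ft_force: [0.0, 0.1, -3.7]
grip_width: 0.0108
```

drive_tool --rows "0 0 0 0.7 0;0 0 0 0 0;0 0 0 0 0"

```text
clock: 13.2
eef_pos: [0.5887, -0.2023, 0.1244]
tool_rot: [0.991, -0.136, 0.0, 0.0]
ft_force: [1.0, 0.9, -4.0]
grip_width: 0.011
```

drive_tool --rows "0 0 0 0.7 0;0 0 0 0 0;0 0 0 0 0"

```text
clock: 13.5
eef_pos: [0.5887, -0.2023, 0.1237]
tool_rot: [0.991, -0.136, 0.0, -0.0]
ft_force: [-0.4, 0.4, -3.7]
grip_width: 0.0113
```

drive_tool --rows "0 0 0 0.6 0;0 0 0 0 0;0 0 0 0 0"

```text
clock: 13.8
eef_pos: [0.5888, -0.2023, 0.1237]
tool_rot: [0.991, -0.136, 0.0, 0.0]
ft_force: [-0.4, 0.8, 0.5]
grip_width: 0.0111
```

drive_tool --rows "0 0 0 0.6 0;0 0 0 0 0;0 0 0 0 0"

```text
clock: 14.1
eef_pos: [0.5888, -0.2023, 0.1236]
tool_rot: [0.991, -0.136, 0.001, 0.0]
ft_force: [-3.2, 0.5, 4.8]
grip_width: 0.0114
```

The bucket stands on the pan at +4.8 N. I'll ease that, then open.

drive_tool --rows "0 0 0 -0.6 0;0 0 0 0 0;14 0 0 0 0;16 0 0 0 0;20 0 0 0 0;30 0 0 0 0;50 0 0 0 0;85 0 0 0 0;85 0 0 0 0;85 0 0 0 0;85 0 0 0 0"

```text
clock: 15.2
eef_pos: [0.5887, -0.2023, 0.1231]
tool_rot: [0.991, -0.136, 0.0, -0.0]
ft_force: [0.1, -0.3, -0.1]
grip_width: 0.0851
```

drive_tool --rows "85 0 0 -5 0;85 0 0 -15 0;85 0 0 -25 0;85 0 0 -30 0;85 0 0 -30 0;85 0 0 -15 0;85 -30 0 0 0;85 -40 0 0 0;85 -40 0 0 0;85 -30 0 0 0;85 0 0 0 0"

```text
clock: 16.3
eef_pos: [0.4503, -0.1636, 0.2442]
tool_rot: [0.991, -0.136, -0.0, -0.0]
ft_force: [0.4, -0.6, 0.9]
grip_width: 0.0846
```

```bash
python3 go.py '[.5886,-.2014,.125]'
python3 - <<'E'
from h import *
a=snap('scene','scene7'); b=snap('top','top7')
A=cv2.cvtColor(a['image'],cv2.COLOR_RGB2BGR); B=cv2.cvtColor(b['image'],cv2.COLOR_RGB2BGR)
t=np.linspace(0,2*np.pi,60)
for c,I in((a,A),(b,B)):
    cv2.polylines(I,[np.int32([proj(c,[.5886+.065*np.cos(x),-.2014+.065*np.sin(x),.068]) for x in t])],True,(0,0,255),1)
L=cv2.resize(A[120:310,120:430],(400,245),interpolation=3); R=cv2.resize(B[140:290,140:410],(400,222),interpolation=3)
L2=cv2.resize(A[150:290,130:250],(400,355),interpolation=3)[:355]; R2=cv2.resize(B[150:270,310:410],(400,355),interpolation=3)
R=cv2.copyMakeBorder(R,0,23,0,0,0)
cv2.imwrite('pics/chk9.png',cv2.convertScaleAbs(np.vstack([np.hstack([L,R]),np.hstack([L2,R2])]),alpha=1.4))
E
```

```text
clock 16.3 pos [ 0.4503 -0.1636  0.2442] shift mm in tool [143.5  -0.8 119. ]
yaw -15.6 zaxis [-9.e-04  2.e-04 -1.e+00] F [ 0.39 -0.65  0.91] tq [-0.07 -0.05 -0.06] w 0.08462431137797886 q6 1.4946807714995076
```

View pics/chk9.png

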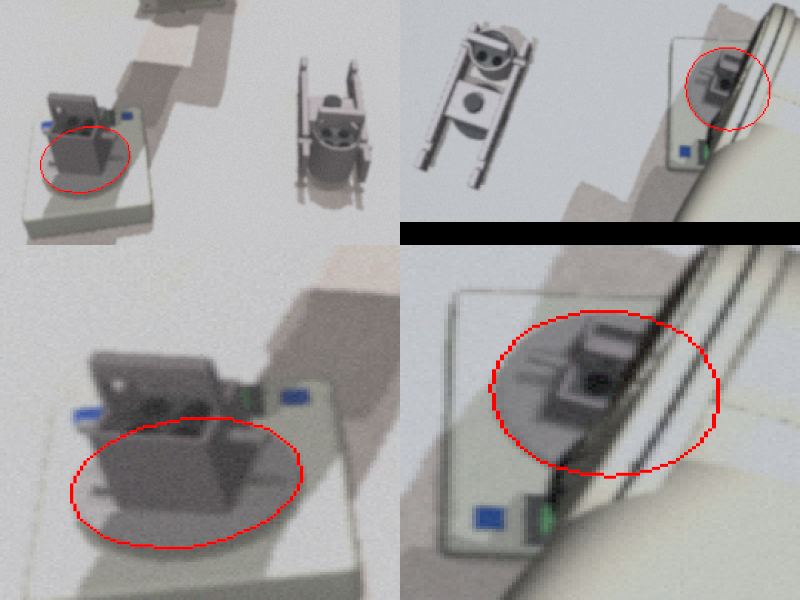

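The round bucket still hangs in the rotor, and the square one stands upright on the pan with the gripper clear. The last check compares predicted landmark pixels for a centred bucket with the seen ones: bar top ends (95,355) and (215,362), front bottom corners (112,503) and (232,512).

Run:
```python
from h import *
a=load('scene7'); th=np.radians(-15.6); ex=np.array([np.cos(th),np.sin(th),0]);ey=np.array([-ex[1],ex[0],0]); P=np.array([.5886,-.2014,.068])
k=lambda q:((proj(a,q)-[130,150]+.5)*[400/120,355/140]+[0,245]).round()
for n,x,y,z in(('bar',.006,-.032,.119),('bar',.006,.032,.119),('bot',.032,-.032,0),('bot',.032,.032,0),('rim',.032,-.032,.075),('rim',.032,.032,.075),('pin',0,-.053,.05),('pin',0,.053,.05)): print(n,k(P+x*ex+y*ey+[0,0,z]))
print('px per mm y', (k(P+[0,.01,0])-k(P))/10,(k(P+[.01,0,0])-k(P))/10)
```

```text
bar [ 85. 363.]
bar [207. 370.]
bot [116. 509.]
bot [228. 517.]
rim [ 86. 436.]
rim [206. 444.]
pin [ 80. 427.]
pin [268. 439.]
px per mm y [ 1.8 -0.1] [-0.1  1. ]
```

```bash
python3 -c "
from workcell import bot
print(bot.job_done())"
```

```text
the job is handed in; nothing more can be done
None
```

The square bucket now stands upright and free on the balance's pan. The round one still hangs in the rotor, and I handed the job in after about 16 s on the robot's clock.

**What I did:** I gripped the square bucket's handle bar in the middle and lifted it about 100 mm straight up. The side force stayed under about 1 N, and the bucket weighs about 0.39 kg. I carried it to the pan, lowered it in steps of 1 mm or less to a contact force of about 5 N, eased that off, opened the fingers and backed away.

**Last checks:**
- **State of the scene:** The last pictures show both buckets as they should be. The wrist force is about zero and the gripper is well clear.
- **Centring:** The bucket's outline differs by up to about 5–8 mm from where a perfectly centred one would appear. I read those pixels by eye and left it there. In the top view the arm hid part of the pan, so only the scene camera gave this check.

**What disagreed:**
- **Tool length:** The real fingertips are about 33 mm higher than the reported tool position. My first closing therefore shut on empty air just above the bar, touching nothing. I confirmed the offset in the pictures and went lower.
- **Side load on gripping:** The first grip pushed sideways with about 4 N. I shifted the tool 0.7 mm before lifting, and the side load was gone once the weight was on.

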